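# Give the seedlings a burst of mist by hand from the control plate

### The arm

A 6-joint arm with a two-finger parallel gripper is mounted at the origin on a cart in front of the work surface, level with it; the furniture and walls round the work are solid. World frame = base frame: x ahead of the robot, y to its left, z up, the work surface at z = 0. Lengths are in mm, angles in rad, forces in N, time in s.
With the tool pointing down it reaches from about 225 to 875 mm from the base axis. Payload 3.4 kg.
Tool frame: the origin (TCP) lies at the very end of the fingers, on their centre line; the grasp point (between the pads) lies 19 mm behind it; z points along the fingers, y is the line along which they close (so a half turn about z gives the same grasp; the last joint's range is limited). The gripper opens to 85 mm and grips with 20 to 120 N. Pads are 22 mm wide; open, the fingers measure 114 mm over their backs; the gripper's body (76 mm by 85 mm) begins 54 mm behind the grasp point. The pads swing forward as they close: fully open they stand 13 mm farther back than shut.
Start: joints at [-1.241, 0.276, 1.505, -0, 1.361, -0.121], TCP at [250.523, -517.591, 231.328] pointing down, gripper open.
Joint ranges: [-2.89, 2.89], [-0.75, 2.08], [0.22, 2.7], [-1.18, 4.32], [0.11, 2.71], [-2.7, 2.7]. Speed limits (rad/s): [2.57, 2.57, 3.14, 3.14, 3.14, 3.14].

### API

Orientations are given as a unit quaternion [w, x, y, z].
In Python, from station import sense, get_image, hand_in gives the robot as it stands. The module is installed in compiled form; this text tells all that it offers.
- The arm moves only by the tool carry_out, never from a script. Its argument "rows" is a list of rows, each a list of 2 entries, a list of its own where there are three numbers: the shift along the tool's x, y, z each as a share of 0.6 m, from -1 to 1, then the turn about the tool's z as a share of 120 degrees, from -1 to 1. A call has 1 to 20 rows; each row shifts and turns the commanded pose from where the row before left it, along the tool's axes as they then stand; what a row does not reach is not made up. A row lasts 1/12 s, in which the tool goes at most 41.7 mm and 7.16 degrees, less where a joint would pass 70% of its speed; a pose out of reach is approached as far as the arm can. A call with a number of a shift or a turn outside -1 to 1 is refused whole. A call with a gripper value outside its range is refused whole. "gripper" is the gripper's target within -1 to 1 (shut at 1, half-way at 0, fully open at -1), set as the call begins (left out, the last holds). The fingers move at their own pace and stop on an object; the grip force is fixed at half the most. Time passes only in rows, so rows that do not move let the fingers close. It gives the time, the measured TCP pose, the force, the opening and the grip force at its end, in the units of the state.
- sense(): the state, without advancing time (a new reading comes with each control period).
- get_image(name): name is "side" or "top" or "wrist"; returns a dict with "pixels" (384x512x3 uint8, blue, green, red), "z_map" (384x512 float32, mm along the optical axis (not along the pixel's ray), 0 where there is no reading), "intrinsics" (3x3 intrinsics, pixels), "view" (4x4, takes a point from world to camera coordinates). Camera axes: x right, y up, looking along -z (the intrinsics and any distortion apply to the point x, -y, -z); pixel columns grow to the right and rows downward; lengths in mm; the calibration is good to about 2 mm. A picture is of the moment at which its call begins.
- hand_in(): hands the job in; it is judged then, once.
The state is a dict: "t": time; "joint_positions": joint angles; "dq": joint speeds; "joint_efforts": joint torques, N m; "tool_pos": TCP position; "orientation": TCP orientation; "force": force on the tool from outside, world axes, zero at the start; "torque": the same for the moment, N m; "opening": finger opening in mm; "gripper_force": force on a finger pad.
Only numpy, scipy, OpenCV 4.12 (cv2) and the standard library are available. Lean on these libraries where they do the work, as an engineer would, in place of code of your own. Each camera call takes 0.05 s, during which the arm holds its last target. There are 200 camera calls.

### The job

Give the seedlings a burst of mist from the four-part control plate: press down the raised end of the rocker to switch it fully over, then push the square key all the way in so that it stays in, then press the large round mushroom button fully down and keep holding it: the program finishes while the fingertips still hold that button down. Press the key and the mushroom button only in their turn, and never the small round button. Nothing is picked up: leave the things lying about where they are.

Things in the scene. Friction and masses are not known exactly. Their poses are not given: they have to be found in the camera images.
- rocker_press (a point): Press point on top of the rocker's raised half, on its centre line, 18 mm from the pivot; moves with it. The rocker is a black V-shaped cap, 48 x 24 mm. When off, the half away from the robot slopes up at 0.36 rad to about 16 mm above its grey housing; the near half lies level, 8 mm above it. Site axes when off: x from the near half to the raised half (the plate's x), z up.
- rocker (a joint): Rocker angle, rad: 0 = off (far half up), 0.36 = on, against its stop, when the far half lies level and the near half stands up. Stays where it is left; turns with about 3 N pressed near the end of the raised half (0.05 N m). The press point goes down about 6.5 mm. Starts at 0 to 0.04.
- key_top (a point): Centre of the flat top of the square key, black, 26 x 26 mm, 13 mm above its grey housing (55 mm above the bench) when out. Axes: x along the plate's x, z up.
- key (a joint): Travel of the square key, m: 0 = out, 0.007 = fully in, against its stop. Has no return spring and stays where it is pushed; needs about 3.5 N.
- mist_top (a point): Centre of the top of the large round mushroom button, black, 40 mm across with a flat middle 20 mm across, 18 mm above its grey housing (60 mm above the bench) when out. Axes: x along the plate's x, z up.
- mist_button (a joint): Travel of the large mushroom button, m: 0 = out, 0.008 = fully down, against its stop. Sprung: 2.3 N to start, 6 N fully down, comes back when released.
- small_top (a point): Centre of the top of the small round button, black, 16 mm across, 9 mm above its grey housing (51 mm above the bench). Not to be pressed.
- small_button (a joint): Travel of the small round button, m: 0 = out, 0.004 = down; sprung, about 2 N. Not to be pressed.
- panel: Aluminium plate 142 x 142 x 8 mm, fixed, flat on the bench. On it stand four identical grey housings (60 x 60 x 34 mm, tops 42 mm above the bench), centres 66 mm apart in a 2 x 2 square, one control on each; any control may be in any place. Origin: centre of its underside; x points away from the robot (turned by up to 0.4 rad), z up.
- label_bundle: Loose bundle of plant labels, 105 x 21 x 13 mm, lying just behind the plate along its far edge; origin under its centre. Bystander.
- dropper: Loose dropper bottle, 33 mm across, 102 mm tall, standing behind the plate; origin at the centre of its foot. Bystander.
- sample_jar: Loose glass jar with lid, 56 mm across, 75 mm tall, standing in front of the plate on the robot's side; origin at the centre of its foot. Bystander.
- dibber: Loose wooden dibber, 200 x 38 x 28 mm, lying to the right of the plate; origin under its middle. Bystander.
- trowel: Loose hand trowel, 304 x 77 x 27 mm, lying between the seedling trays on the left; origin under its middle. Bystander.
- marker: Loose felt marker, 129 x 44 x 16 mm (as it lies, aslant), beside the trowel; origin under its middle. Bystander.

How it is judged:
By the outcome, as a careful person would: the job done as asked, in the order asked, and still so for the second after the job is handed in, while the arm keeps its last pose, push and grip.
It also fails if it takes over 48 s, if anything falls off the work surface, if the arm or the gripper's body presses on something with over 40 N, if the wrist force passes 120 N, or if a joint passes its speed limit or range.

## Working session

There is one attempt and no reset: what is moved stays moved. The work goes in short steps, Python scripts to look and compute and a tool call to move; the robot and the scene stay as the last step left them, time stands still between calls to the robot, and variables do not carry over. Pictures are saved under pics/ and viewed, at most 10 in all, crops included, and the job is handed in when it is done.

Besides the shell and the picture viewer there is one more tool, called after "Emit:" as name(argument=value, ...) on one line, values as JSON. carry_out: Moves the arm, as the interface text tells. Shift numbers are shares of 0.6 m and turn numbers shares of 120 degrees, none past 1 either way. Its arguments: {"type":"object","properties":{"rows":{"type":"array","items":{"type":"array"}},"gripper":{"type":"number"}},"required":["rows"]}

```bash
mkdir -p pics
cat > h.py <<'E'
import numpy as np, cv2
from station import sense, get_image, hand_in
def pts(im):
    K=np.array(im["intrinsics"]);V=np.array(im["view"]);d=im["z_map"].astype(float)
    v,u=np.mgrid[:d.shape[0],:d.shape[1]]
    c=np.stack([(u-K[0,2])/K[0,0]*d,-(v-K[1,2])/K[1,1]*d,-d,np.ones_like(d)],-1)
    return (c@np.linalg.inv(V).T)[...,:3]
E
python3 - <<'E'
from h import *
s=sense();print({k:np.round(v,3) for k,v in s.items()})
t=get_image("top");cv2.imwrite("pics/top.png",t["pixels"]);print({k:v for k,v in t.items() if k not in("pixels","z_map","view","intrinsics")},t["intrinsics"],np.round(t["view"],2))
np.savez("top.npz",**{k:t[k] for k in("pixels","z_map","view","intrinsics")})
E
```

```text
{'t': np.float64(0.0), 'joint_positions': array([-1.241,  0.277,  1.506,  0.   ,  1.361, -0.121]), 'dq': array([-0.   ,  0.001, -0.001,  0.   , -0.   , -0.001]), 'joint_efforts': array([ 1.0000e-03, -4.1677e+01, -2.4580e+01, -0.0000e+00,  1.1000e-02,
        0.0000e+00]), 'tool_pos': array([ 250.357, -517.043,  230.413]), 'orientation': array([-0.001,  0.975,  0.223, -0.   ]), 'force': array([ 0.538, -0.031, -0.075]), 'torque': array([-0.032, -0.063, -0.007]), 'gripper_force': np.float64(0.0), 'opening': np.float64(85.512)}
{} [[368.32929197   0.         254.05515858]
 [  0.         368.32929197 192.13082673]
 [  0.           0.           1.        ]] [[-1.00000e-02 -1.00000e+00 -1.00000e-02 -1.47300e+01]
 [ 9.90000e-01 -1.00000e-02  1.60000e-01 -5.96730e+02]
 [-1.60000e-01 -1.00000e-02  9.90000e-01 -1.07998e+03]
 [ 0.00000e+00  0.00000e+00  0.00000e+00  1.00000e+00]]
```

View pics/top.png

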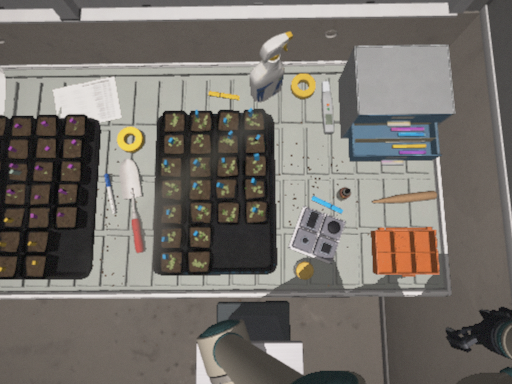

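The plate is at about (318,234). The rocker is far-left (313,219), the mushroom far-right (334,228), the small button near-left (308,240) and the key near-right (326,247). Next I'll measure them.

Run:
```python
from h import *
t=dict(np.load("top.npz"));P=pts(t)
g=t["pixels"].max(2).astype(int)
K=t["intrinsics"];V=t["view"];Vi=np.linalg.inv(V)
def ray(u,v,z):
    d=Vi[:3,:3]@np.array([(u-K[0,2])/K[0,0],-(v-K[1,2])/K[1,1],-1]);o=Vi[:3,3];return o+d*(z-o[2])/d[2]
# plate by depth (z>30) in window
w=np.zeros_like(g,bool);w[200:266,286:350]=1
m=w&(P[...,2]>33)&(P[...,2]<75)
n,l,st,c=cv2.connectedComponentsWithStats(m.astype(np.uint8))
i=1+st[1:,4].argmax();mm=l==i
r=cv2.minAreaRect((P[mm][:,:2]).astype(np.float32));print("rect",r, np.median(P[mm][:,2]))
dk=mm&(g<60)
n,l,st,c=cv2.connectedComponentsWithStats(dk.astype(np.uint8))
for j in range(1,n):
    if st[j,4]>8: q=P[l==j];print(st[j],c[j].round(1),q.mean(0).round(1),q[:,2].max().round(1),ray(*c[j],50).round(1))
cv2.imwrite("pics/crop.png",cv2.resize(t["pixels"][180:290,270:420],None,fx=5,fy=5,interpolation=cv2.INTER_CUBIC))
```

```text
rect ((424.8752136230469, -233.19171142578125), (60.92014694213867, 60.33791732788086), 68.97702026367188) 43.19020177093944
[322 243   9   9  54] [325.8 247.2] [ 428.2 -231.    55. ] 58.9 [ 428.2 -231.9   50. ]
```

View pics/crop.png

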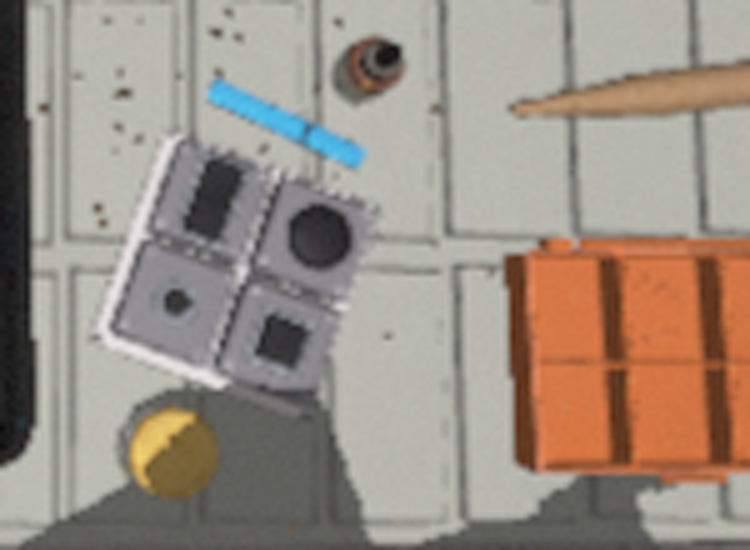

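The blue label bundle, dropper and jar are all clear of the plate. Next I'll get the control positions and plan the move with the gripper shut.

```bash
cat >> h.py <<'E'
def ray(im,u,v,z):
    K=np.array(im["intrinsics"]);Vi=np.linalg.inv(np.array(im["view"]))
    d=Vi[:3,:3]@np.array([(u-K[0,2])/K[0,0],-(v-K[1,2])/K[1,1],-1]);o=Vi[:3,3];return o+d*(z-o[2])/d[2]
def yaw(q): return 2*np.arctan2(q[2],q[1])
def share(s,target):
    "shares of 0.6 m along tool axes from measured TCP to target"
    p=yaw(s["orientation"]);d=np.array(target)-s["tool_pos"];c,n=np.cos(p),np.sin(p)
    return np.round(np.array([d[0]*c+d[1]*n,d[0]*n-d[1]*c,-d[2]])/600,4)
E
python3 - <<'E'
from h import *
t=dict(np.load("top.npz"));g=t["pixels"].max(2)
n,l,st,c=cv2.connectedComponentsWithStats(((g<75)).astype(np.uint8))
for j in range(1,n):
    if 10<st[j,4]<400 and 295<c[j][0]<345 and 205<c[j][1]<255: print(st[j],c[j].round(1),ray(t,*c[j],55)[:2].round(1))
w=get_image("wrist");V=np.linalg.inv(w["view"]);print(V.round(2))
s=sense();d=V[:3,3]-s["tool_pos"];p=yaw(s["orientation"]);print(p,"cam in tool",d[0]*np.cos(p)+d[1]*np.sin(p),d[0]*np.sin(p)-d[1]*np.cos(p),-d[2])
E
```

```text
[307 212  11  16 104] [312.1 219.4] [ 511.  -193.2]
[328 221  12  13 121] [333.5 226.8] [ 488.3 -256.2]
[303 238   5   4  15] [304.7 239.7] [ 450.7 -169.3]
[321 243  10  10  62] [325.7 247.6] [ 426.9 -230.8]
[[ 4.3000e-01  8.6000e-01  2.8000e-01  3.2071e+02]
 [-9.0000e-01  4.1000e-01  1.3000e-01 -4.8340e+02]
 [-0.0000e+00 -3.0000e-01  9.5000e-01  3.7292e+02]
 [ 0.0000e+00  0.0000e+00  0.0000e+00  1.0000e+00]]
0.45079840826533674 cam in tool 78.0089968868943 0.31132403563472266 -142.39689338859648
```

Emit:
carry_out(rows=[[[0, 0, 0], 0.0557], [[0, 0, 0], 0.0557], [[0, 0, 0], 0.0557], [[0, 0, 0], 0.0557], [[0, 0, 0], 0.0557], [[0, 0, 0], 0.0557], [[0, 0, 0], 0.0557], [[0.0178, -0.0608, 0], 0], [[0.0178, -0.0608, 0], 0], [[0.0178, -0.0608, 0], 0], [[0.0178, -0.0608, 0], 0], [[0.0178, -0.0608, 0], 0], [[0.0178, -0.0608, 0], 0], [[0.0178, -0.0608, 0], 0], [[0.0178, -0.0608, 0], 0], [[0.0178, -0.0608, 0], 0], [[0.0178, -0.0608, 0], 0], [[0, 0, 0], 0], [[0, 0, 0], 0]], gripper=1)

```text
t: 1.68
tool_pos: [481.4, -213.3, 230.8]
orientation: [-0.0, 0.984, -0.18, -0.0]
force: [-0.2, -1.2, -0.1]
opening: 0.3
gripper_force: 0.0
```

Run:
```python
from h import *
w=get_image("wrist");s=sense();print(s["t"],s["tool_pos"].round(1),np.degrees(yaw(s["orientation"])),s["opening"],s["force"])
cv2.imwrite("pics/w1.png",w["pixels"]);np.savez("w1.npz",**{k:w[k] for k in("pixels","z_map","view","intrinsics")})
g=w["pixels"].max(2);P=pts(w)
n,l,st,c=cv2.connectedComponentsWithStats((g<75).astype(np.uint8))
for j in range(1,n):
    if st[j,4]>150:
        q=P[l==j];r=cv2.minAreaRect(q[:,:2].astype(np.float32));print(st[j],c[j].round(1),np.median(q,0).round(1),[np.round(x,1) for x in r])
```

```text
1.7333 [ 480.6 -214.6  230.9] -20.835643283133628 -0.3450031813815846 [ 0.15194017 -0.4566355   0.14871163]
[    0     0   504   384 70220] [173.9 268.7] [ 492.7 -172.5  278.1] [array([446.5, -18.9]), array([435.6, 552.9]), np.float64(61.9)]
[222 129  21  42 555] [233.6 144.4] [ 520.9 -198.8   52.6] [array([ 527.8, -205.4]), array([30.2, 84.4]), np.float64(56.3)]
[274 135  32  33 652] [290.7 149.1] [ 493.9 -258.6   58.9] [array([ 512.2, -256.9]), array([36.4, 82.7]), np.float64(86.5)]
[276 194  22  22 374] [286.6 205.5] [ 426.7 -231.    54.3] [array([ 425.4, -230.7]), array([25.5, 32.1]), np.float64(68.8)]
```

View pics/w1.png

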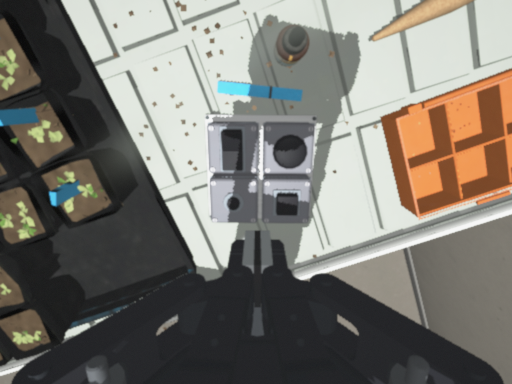

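The wrist view shows the plate nearly square to the tool: rocker at about (233,149), mushroom (290,151), small button (233,203) and key (287,205).

Run:
```python
from h import *
w=dict(np.load("w1.npz"));s=sense();P=pts(w)
k=ray(w,286.8,205,55);m=ray(w,290,151.2,59);a=ray(w,232.5,150,50);b=ray(w,233,203,50)
print("key",k,"mush",m,"rock centre",a,"small",b)
# housing-top extent from depth
z=P[...,2];q=P[(z>36)&(z<47)&(abs(P[...,0]-468)<100)&(abs(P[...,1]+212)<100)]
r=cv2.minAreaRect(q[:,:2].astype(np.float32));print(r)
# 2D layout fit: sources in plate frame
src=np.array([[-33,-33],[33,-33],[33,33],[-33,33]],float);dst=np.array([k,m,a,b])[:,:2]
A=dst-dst.mean(0);th=np.arctan2((src[:,0]*A[:,1]-src[:,1]*A[:,0]).sum(),(src*A).sum());c=dst.mean(0)
R=np.array([[np.cos(th),-np.sin(th)],[np.sin(th),np.cos(th)]]);print("centre",c,np.degrees(th))
f=c+src@R.T;print("fit",f.round(1),(f-dst).round(1))
rp=c+R@[33+19,33];print("press",rp);print("share to rocker above z75",share(s,[*rp,75]))
```

```text
key [ 428.35647688 -231.59194699   55.        ] mush [ 489.6927394  -256.01489641   59.        ] rock centre [ 512.66444641 -194.95100178   50.        ] small [ 452.19006578 -170.77968489   50.        ]
((470.79571533203125, -213.35986328125), (126.36689758300781, 125.51238250732422), 68.73585510253906)
centre [ 470.72593212 -213.33438252] -21.379564337161327
fit [[ 428.  -232. ]
 [ 489.4 -256.1]
 [ 513.5 -194.6]
 [ 452.  -170.6]] [[-0.4 -0.4]
 [-0.3 -0.1]
 [ 0.8  0.3]
 [-0.2  0.2]]
press [ 531.17757327 -201.56157137]
share to rocker above z75 [ 0.071  -0.0503  0.2598]
```

Emit:
carry_out(rows=[[[0.0355, -0.0252, 0], 0], [[0.0355, -0.0251, 0], 0], [[0, 0, 0.06], 0], [[0, 0, 0.06], 0], [[0, 0, 0.06], 0], [[0, 0, 0.05], 0], [[0, 0, 0.03], 0], [[0, 0, 0], 0], [[0, 0, 0], 0]])

```text
t: 2.48
tool_pos: [530.1, -203.3, 74.6]
orientation: [-0.0, 0.983, -0.183, -0.001]
force: [1.3, 0.3, 0.3]
opening: 0.2
gripper_force: 0.0
```

Emit:
carry_out(rows=[[[0, 0, 0.012], 0], [[0, 0, 0.008], 0], [[0, 0, 0.005], 0], [[0, 0, 0.005], 0], [[0, 0, 0.005], 0], [[0, 0, 0.005], 0], [[0, 0, 0], 0], [[0, 0, 0], 0]])

```text
t: 3.15
tool_pos: [532.1, -202.5, 51.7]
orientation: [0.0, 0.983, -0.182, 0.001]
force: [1.8, -0.8, 2.0]
opening: 0.1
gripper_force: 1.3
```

Emit:
carry_out(rows=[[[0, 0, 0.0025], 0], [[0, 0, 0.0025], 0], [[0, 0, 0], 0], [[0, 0, 0], 0]])

```text
t: 3.48
tool_pos: [532.2, -202.6, 49.9]
orientation: [0.0, 0.983, -0.182, 0.001]
force: [1.4, -0.6, 10.9]
opening: -0.4
gripper_force: 5.4
```

Emit:
carry_out(rows=[[[0, 0, 0.002], 0], [[0, 0, 0], 0], [[0, 0, 0], 0]])

```text
t: 3.73
tool_pos: [532.3, -202.6, 49.7]
orientation: [0.0, 0.983, -0.182, 0.001]
force: [-0.6, 0.6, 17.3]
opening: 0.3
gripper_force: 8.7
```

Emit:
carry_out(rows=[[[0, 0, -0.02], 0], [[0, 0, -0.06], 0], [[-0.06, 0, -0.06], 0], [[-0.06, 0, -0.06], 0], [[-0.06, 0, 0], 0], [[0, 0, 0], 0], [[0, 0, 0], 0]])

```text
t: 4.32
tool_pos: [439.6, -166.5, 153.7]
orientation: [-0.001, 0.983, -0.182, -0.002]
force: [0.1, 0.6, -0.0]
opening: 0.2
gripper_force: 0.0
```

Run:
```python
from h import *
w=get_image("wrist");s=sense();print(s["t"],s["tool_pos"].round(1),np.degrees(yaw(s["orientation"])),s["force"])
print(share(s,[428,-232,75]));P=pts(w)
th=np.radians(-21.4);R=np.array([[np.cos(th),-np.sin(th)],[np.sin(th),np.cos(th)]])
L=(P[...,:2]-[470.7,-213.3])@R
for x in (12,20,26,40,46,54):
    m=(abs(L[...,0]-x)<3)&(abs(L[...,1]-33)<8)&(P[...,2]<80);print(x,np.median(P[m][:,2]) if m.any() else None)
cv2.imwrite("pics/w2.png",w["pixels"])
```

```text
4.3667 [ 441.3 -167.5  153.7] -20.96085166251628 [ 0.71558238 -0.1762841   0.25768779]
[0.0177 0.1084 0.1311]
12 56.719743238732676
20 54.59336293057521
26 52.531264101664874
40 49.73728412194231
46 49.7704781680488
54 49.640131270568716
```

View pics/w2.png

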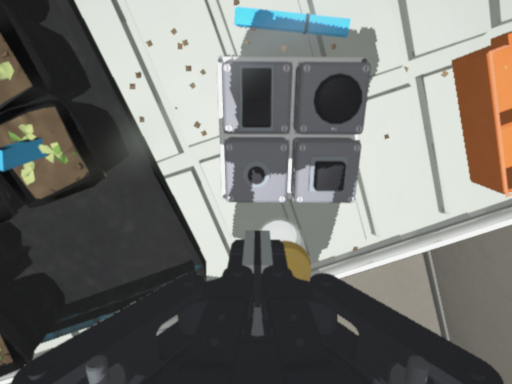

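The far half now reads level at 49.7 mm and the near half is up, so the rocker is on. The key is next.

Emit:
carry_out(rows=[[[0.0085, 0.054, 0], 0], [[0.0085, 0.054, 0], 0], [[0, 0, 0], 0], [[0, 0, 0.06], 0], [[0, 0, 0.045], 0], [[0, 0, 0.026], 0], [[0, 0, 0], 0], [[0, 0, 0], 0]])

```text
t: 5.03
tool_pos: [429.0, -232.2, 74.1]
orientation: [-0.001, 0.983, -0.182, -0.001]
force: [0.7, 0.4, 0.5]
opening: -0.1
gripper_force: 0.0
```

Emit:
carry_out(rows=[[[0, 0, 0.013], 0], [[0, 0, 0.01], 0], [[0, 0, 0.006], 0], [[0, 0, 0.005], 0], [[0, 0, 0.005], 0], [[0, 0, 0.005], 0], [[0, 0, 0], 0], [[0, 0, 0], 0]])

```text
t: 5.7
tool_pos: [429.0, -232.5, 49.0]
orientation: [0.0, 0.983, -0.182, 0.0]
force: [0.3, -0.8, 0.3]
opening: -0.6
gripper_force: 0.0
```

Emit:
carry_out(rows=[[[0, 0, 0.002], 0], [[0, 0, 0.002], 0], [[0, 0, 0.001], 0], [[0, 0, 0], 0], [[0, 0, 0], 0]])

```text
t: 6.12
tool_pos: [429.2, -232.5, 47.9]
orientation: [0.0, 0.983, -0.182, 0.0]
force: [-3.0, 1.9, 15.9]
opening: 0.1
gripper_force: 8.1
```

Emit:
carry_out(rows=[[[0, 0, 0.002], 0], [[0, 0, 0], 0], [[0, 0, 0], 0]])

```text
t: 6.37
tool_pos: [429.2, -232.5, 47.8]
orientation: [0.0, 0.983, -0.182, 0.001]
force: [-4.2, 4.1, 24.7]
opening: -0.1
gripper_force: 12.7
```

Emit:
carry_out(rows=[[[0, 0, -0.02], 0], [[0, 0, -0.06], 0], [[0, 0, -0.05], 0], [[0, 0, 0], 0], [[0, 0, 0], 0]])

```text
t: 6.78
tool_pos: [430.1, -233.2, 124.5]
orientation: [0.001, 0.983, -0.182, 0.002]
force: [0.1, 0.0, -0.5]
opening: -0.1
gripper_force: 0.0
```

Run:
```python
from h import *
w=get_image("wrist");s=sense();print(s["t"],s["tool_pos"].round(1),s["force"])
print(share(s,[489.5,-256.1,75]));P=pts(w);t=get_image("top");T=pts(t)
th=np.radians(-21.4);R=np.array([[np.cos(th),-np.sin(th)],[np.sin(th),np.cos(th)]])
for nm,Q in(("wrist",P),("top",T)):
  L=(Q[...,:2]-[470.7,-213.3])@R
  for n,x,y in (("key",-33,-33),("mush",33,-33),("far",48,33),("near",18,33),("small",-33,33),("housing",-33,-55)):
    m=(abs(L[...,0]-x)<5)&(abs(L[...,1]-y)<5)&(Q[...,2]<80);print(nm,n,np.median(Q[m][:,2]) if m.any() else None)
```

```text
6.8333 [ 429.  -232.4  123. ] [-0.69599733  0.18277587 -0.54642351]
[0.1083 0.0008 0.08  ]
wrist key 47.70567268954322
wrist mush 59.668354457876276
wrist far 49.695707262404994
wrist near 55.61703441764857
wrist small 50.743132838270554
wrist housing 41.70657392432332
top key 45.81874266993418
top mush 61.0590791891218
top far 51.84221661338336
top near 55.42965006696841
top small 52.73480587379959
top housing None
```

The key top reads 47.7 mm, so it is fully in. The mushroom is last; fully down its top should be at 52 mm.

Emit:
carry_out(rows=[[[0.055, 0.0004, 0], 0], [[0.0535, 0.0004, 0], 0], [[0, 0, 0], 0], [[0, 0, 0.05], 0], [[0, 0, 0.03], 0], [[0, 0, 0], 0], [[0, 0, 0], 0]])

```text
t: 7.47
tool_pos: [487.9, -255.0, 72.7]
orientation: [-0.001, 0.983, -0.182, -0.003]
force: [-0.9, -1.0, 1.0]
opening: 0.1
gripper_force: 0.0
```

Emit:
carry_out(rows=[[[0, 0, 0.013], 0], [[0, 0, 0.008], 0], [[0, 0, 0.006], 0], [[0, 0, 0.005], 0], [[0, 0, 0.004], 0], [[0, 0, 0.003], 0], [[0, 0, 0.003], 0], [[0, 0, 0], 0], [[0, 0, 0], 0]])

```text
t: 8.22
tool_pos: [489.9, -256.4, 51.9]
orientation: [0.0, 0.983, -0.182, 0.001]
force: [-3.7, 2.3, 15.3]
opening: -0.2
gripper_force: 7.6
```

Bottomed at 15 N. I'll add a little margin and then check.

Emit:
carry_out(rows=[[[0, 0, 0.0015], 0], [[0, 0, 0], 0], [[0, 0, 0], 0], [[0, 0, 0], 0], [[0, 0, 0], 0], [[0, 0, 0], 0]])

```text
t: 8.72
tool_pos: [489.9, -256.4, 51.8]
orientation: [0.001, 0.983, -0.182, 0.001]
force: [-4.3, 2.7, 21.1]
opening: 0.1
gripper_force: 10.3
```

Run:
```python
from h import *
s=sense();print(s["t"],s["tool_pos"].round(1),s["force"].round(1),s["gripper_force"])
if s["force"][2]>12 and s["tool_pos"][2]<52.5: print(hand_in())
```

```text
8.7167 [ 489.9 -256.4   51.8] [-4.3  2.7 21.1] 10.281493662914727
the job is handed in; nothing more can be done
None
```

The job is handed in: the rocker is fully over, the key is in, and the fingertips are holding the mushroom button against its stop with about 21 N; it took 8.7 s and the small button was not touched.

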